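# Run a fingertip along the spring probes of a battery test nest

## Robot

A 6-joint arm with a two-finger parallel gripper is mounted at the origin on the work surface. World frame = base frame: x ahead of the robot, y to its left, z up, the work surface at z = 0. Lengths are in m, angles in rad, forces in N, time in s.
With the tool pointing down it reaches from about 0.35 to 1 m from the base axis. Payload 7.1 kg.
Tool frame: the origin (TCP) lies at the very end of the fingers, on their centre line; the grasp point (between the pads) lies 19 mm behind it; z points along the fingers, x is the direction in which the jaws open and shut, and the axes are right-handed (so a half turn about z gives the same grasp; the last joint's range is limited). The gripper opens to 85 mm and grips with 20 to 120 N. Pads are 22 mm wide; open, the fingers measure 114 mm over their backs; the gripper's body (76 mm by 85 mm) begins 54 mm behind the grasp point. The pads swing forward as they close: fully open they stand 13 mm farther back than shut.
Start: joints at [1.222, 0.423, 1.63, -0, 1.089, -0.019], TCP at [0.202, 0.591, 0.204] pointing down, gripper open.
Joint ranges: [-3, 3], [-0.9, 2.11], [0.09, 2.58], [-1.31, 4.45], [0.11, 2.69], [-2.54, 2.54]. Speed limits (rad/s): [2.39, 2.39, 3.01, 3.14, 3.14, 3.14].

## Interface

Orientations are given as a unit quaternion [x, y, z, w].
In Python, from cell import telemetry, read_camera, camera_params, hand_in gives the robot as it stands.
- The arm moves only by the tool send_rows, never from a script. Its argument "plan" is a list of rows, each a list of 7 numbers: the opening, from 0 (shut) to 1 (fully open), then the shift along the tool's x, y, z each as a share of 0.2 m, from -1 to 1, then the turn, a rotation vector about the tool's x, y, z each as a share of 1.5 rad, from -1 to 1. In form: [[grip, tx, ty, tz, ax, ay, az], ...]. A call has 1 to 20 rows; each row is the pose to reach, as a shift and turn from the pose commanded when the call began, along the tool's axes at that moment; what a row does not reach only later rows make up. A row lasts 1/8 s, in which the tool goes at most 62.5 mm and 10.7 degrees, less where a joint would pass 70% of its speed; a pose out of reach is approached as far as the arm can. A call with a number of a shift or a turn outside -1 to 1 is refused whole. A call with a gripper value outside its range is refused whole. The fingers move at their own pace and stop on an object; "squeeze" is the grip in N (left out, the last holds). Time passes only in rows, so rows that repeat a pose let the fingers close. It gives the time, the measured TCP pose, the force and the opening at its end, in the units of the state.
- telemetry.sense(): the state, without advancing time (a new reading comes with each control period).
- read_camera(name): name is "side" or "top" or "wrist"; returns the picture (480x640x3 uint8, red, green, blue); there is no depth.
- camera_params(name): a dict with "vertical_fov" (degrees; the focal length in pixels is half the picture's height over the tangent of half this angle, whatever the lens; pixels are square), "cx", "cy" (the principal point, pixels), "k1" (the pictures are not rectified: a ray, as slopes to the right and down, at radius r is drawn at 1 + k1 r^2 times it, then the intrinsics apply), "extrinsics" (4x4, takes a point from world to camera coordinates). Camera axes: x right, y up, looking along -z (the intrinsics and any distortion apply to the point x, -y, -z); pixel columns grow to the right and rows downward; lengths in m; the calibration is good to about 2 mm. A picture is of the moment at which its call begins: read the wrist's pose just before it. camera_params takes no time and is no camera call; for the wrist camera it gives the pose at the moment of the call.
- hand_in(): hands the job in, once; it reports no verdict.
The state is a dict: "clock": time; "qpos": joint angles; "joint_velocities": joint speeds; "joint_torque": joint torques, N m; "ee_pos": TCP position; "ee_rot": TCP orientation; "ft_force": force on the tool from outside, world axes, zero at the start; "wrist_torque": the same for the moment, N m; "finger_gap": finger opening in m.
Only numpy, scipy, OpenCV 4.12 (cv2) and the standard library are available. Lean on these libraries where they do the work, as an engineer would, in place of code of your own. Each camera call takes 0.05 s, during which the arm holds its last target. There are 200 camera calls.

## Task

Before the next battery goes on, check that the test nest's spring probes move freely: with the fingers shut, run the fingertips lightly along the row of five brass probes, starting at the black-terminal end and finishing at the red, so that each one in turn dips by two or three millimetres and springs back up. Only a light touch: do not pinch or force the probes, do not shift or lift the nest, leave everything else on the bench alone, and finish clear of it all.

Things in the scene. Friction and masses are not known exactly. Their poses are not given: they have to be found in the camera images.
- nest: Loose bench fixture (2.6 kg) for testing battery modules, at any yaw. Aluminium plate 150 (x) by 300 mm (y), top 20 mm above the bench; along its middle a dark green block 44 mm wide, 232 mm long (y), top 54 mm up, with a row of five brass probes. Nothing on it is higher than the probes. Origin: centre of its underside, z up; y runs along the row from the black terminal to the red.
- nest_mid (a point): Point on the nest at the level of the probe tops (74 mm above the bench), midway along the row; its axes are those of the nest.
- black_end (a point): Top of the black (minus) power terminal: black round insulator 29 mm across with a brass stud, 37 mm beyond probe 1 in line with the row; a black strip lies on the plate either side of it. Its top is 58 mm above the bench, 16 mm lower than the probes.
- red_end (a point): Top of the red (plus) power terminal, the same in red, 37 mm beyond probe 5; red strips on the plate beside it.
- probe1_top (a point): Top of probe 1 (nearest the black terminal): the highest point of its domed brass head, 18 mm across, 74 mm above the bench when free; moves with it. Heads are 48 mm apart; each dome falls 4 mm to its rim. Shut fingertips 2 to 3 mm below the tops ride over the domes; much deeper they catch on the rims.
- probe1 (a joint): How far probe 1 is pushed down, m: 0 free (up), 0.008 at the stop. Spring: 1.5 N to start moving, 0.5 N more for each mm; it springs back by itself.
- probe2_top (a point): Top of probe 2 (number 2 counted from the black terminal): the highest point of its domed brass head, 18 mm across, 74 mm above the bench when free; moves with it. Heads are 48 mm apart; each dome falls 4 mm to its rim. Shut fingertips 2 to 3 mm below the tops ride over the domes; much deeper they catch on the rims.
- probe2 (a joint): How far probe 2 is pushed down, m: 0 free (up), 0.008 at the stop. Spring: 1.5 N to start moving, 0.5 N more for each mm; it springs back by itself.
- probe3_top (a point): Top of probe 3 (number 3 counted from the black terminal): the highest point of its domed brass head, 18 mm across, 74 mm above the bench when free; moves with it. Heads are 48 mm apart; each dome falls 4 mm to its rim. Shut fingertips 2 to 3 mm below the tops ride over the domes; much deeper they catch on the rims.
- probe3 (a joint): How far probe 3 is pushed down, m: 0 free (up), 0.008 at the stop. Spring: 1.5 N to start moving, 0.5 N more for each mm; it springs back by itself.
- probe4_top (a point): Top of probe 4 (number 4 counted from the black terminal): the highest point of its domed brass head, 18 mm across, 74 mm above the bench when free; moves with it. Heads are 48 mm apart; each dome falls 4 mm to its rim. Shut fingertips 2 to 3 mm below the tops ride over the domes; much deeper they catch on the rims.
- probe4 (a joint): How far probe 4 is pushed down, m: 0 free (up), 0.008 at the stop. Spring: 1.5 N to start moving, 0.5 N more for each mm; it springs back by itself.
- probe5_top (a point): Top of probe 5 (nearest the red terminal): the highest point of its domed brass head, 18 mm across, 74 mm above the bench when free; moves with it. Heads are 48 mm apart; each dome falls 4 mm to its rim. Shut fingertips 2 to 3 mm below the tops ride over the domes; much deeper they catch on the rims.
- probe5 (a joint): How far probe 5 is pushed down, m: 0 free (up), 0.008 at the stop. Spring: 1.5 N to start moving, 0.5 N more for each mm; it springs back by itself.
- cap_mid (a point): Middle of a loose red insulating cap, 24 mm across, 26 mm high, standing on the nest's plate 50 mm to one side of the row. Leave it.
- cell_a_mid (a point): Middle of a loose green battery cell, 19 mm across, 65 mm high, standing on the bench close beside the nest. Leave it.
- cell_b_mid (a point): Middle of a loose blue battery cell of the same size, standing close beside the nest's other side. Leave it.
- driver_grip (a point): Handle of a loose screwdriver lying on the bench to the robot's right. Leave it.
- meter_mid (a point): Middle of a loose yellow and black multimeter, 150 by 78 by 44 mm, lying face up on the bench to the left. Leave it.

How it is judged:
By the outcome, as a careful person would: the job done as asked, in the order asked, and still so for the second after the job is handed in, with the robot touching nothing.
It also fails if it takes over 35 s, if anything falls off the work surface, if the arm or the gripper's body presses on something with over 40 N, if the wrist force passes 120 N, or if a joint passes its speed limit or range.

## Working session

There is one attempt and no reset: what is moved stays moved. The work goes in short steps, Python scripts to look and compute and a tool call to move; the robot and the scene stay as the last step left them, time stands still between calls to the robot, and variables do not carry over. Pictures are saved under pics/ and viewed, about 8 in all and at most 12, crops included, and the job is handed in when it is done.

Besides the shell and the picture viewer there is one more tool, called after "Call:" by a JSON object that holds its "op" and its "data", one argument or row to a line. send_rows: Moves the arm, as the interface text tells. Its arguments: {"type":"object","properties":{"plan":{"type":"array"},"squeeze":{"type":"number"}},"required":["plan"]}

```bash
mkdir -p pics
cat > h.py <<'E'
import numpy as np, cv2
from cell import telemetry, read_camera, camera_params
def ray(p,u,v):
    f=240/np.tan(np.radians(p["vertical_fov"])/2)
    xd,yd=(u-p["cx"])/f,(v-p["cy"])/f
    x,y=xd,yd
    for _ in range(30):
        s=1+p["k1"]*(x*x+y*y); x,y=xd/s,yd/s
    E=np.array(p["extrinsics"]); R,t=E[:3,:3],E[:3,3]
    return -R.T@t, R.T@np.array([x,-y,-1.])
def atz(p,u,v,z):
    o,d=ray(p,u,v); return o+d*(z-o[2])/d[2]
def proj(p,X):
    E=np.array(p["extrinsics"]); c=E[:3,:3]@np.array(X)+E[:3,3]
    f=240/np.tan(np.radians(p["vertical_fov"])/2)
    x,y=c[0]/-c[2],-c[1]/-c[2]; s=1+p["k1"]*(x*x+y*y)
    return np.array([p["cx"]+f*x*s,p["cy"]+f*y*s])
def snap(n,name):
    p=camera_params(n); im=read_camera(n); cv2.imwrite(f"pics/{name}.png",im[:,:,::-1]); np.save(f"pics/{name}.npy",p,allow_pickle=True); return p
def load(name): return np.load(f"pics/{name}.npy",allow_pickle=True).item()
E
python3 - <<'E'
from h import *
for n in("top","side"):
    p=snap(n,n+"0"); o,d=ray(p,320,240); print(n,p["vertical_fov"],p["k1"],o,d)
print(telemetry.sense())
E
```

```text
top 49.35056688211946 -0.03466126013158363 [ 0.30685755 -0.01911971  1.29829126] [ 0.20453546  0.00343091 -0.9788575 ]
side 46.39533107681794 -0.044484967518989414 [ 0.18385706 -0.7161564   0.70878806] [ 0.37236525  0.70685829 -0.60152913]
{'clock': 0.1, 'qpos': array([ 1.22198362e+00,  4.23794893e-01,  1.63064140e+00, -3.94100362e-05,
        1.08858912e+00, -1.90164292e-02]), 'joint_velocities': array([ 0.00133916,  0.00027112, -0.0023991 , -0.00095148, -0.00057956,
        0.00106716]), 'joint_torque': array([ 1.61835901e-04, -5.58425868e+01, -2.82446641e+01, -8.58144131e-05,
        3.04834757e-03,  3.92082910e-06]), 'ee_pos': array([0.20221475, 0.59080233, 0.20329349]), 'ee_rot': array([ 8.13582293e-01,  5.81449344e-01, -5.80774880e-04,  4.19762005e-04]), 'ft_force': array([0.01186438, 0.16422936, 0.11188144]), 'wrist_torque': array([ 0.03522764, -0.03701581,  0.01298005]), 'finger_gap': 0.08512628384885038}
```

View pics/top0.png

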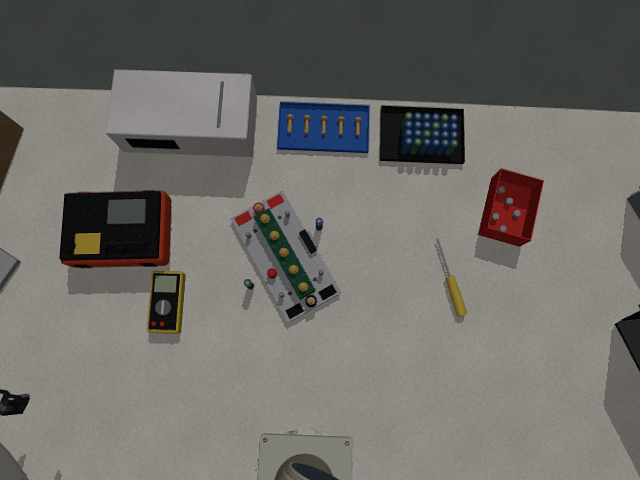

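View pics/side0.png

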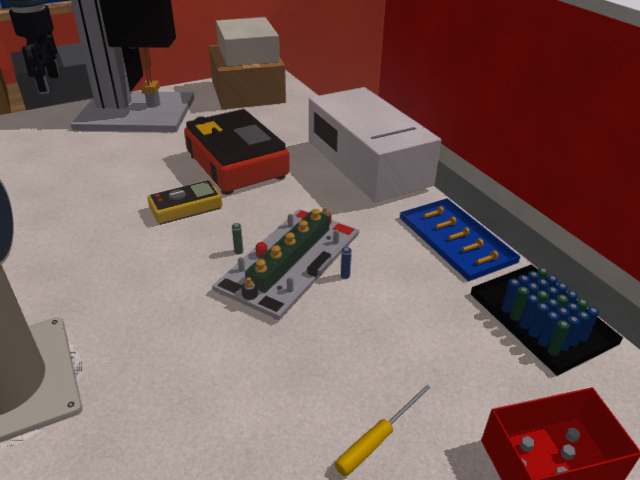

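Run:
```python
from h import *
from scipy.spatial.transform import Rotation as Ro
p=load("top0"); q=load("side0")
T=[(303,287),(293,269),(284,252),(274,235),(265,219)]
S=[(261,266),(276,252),(290,238),(303,226),(316,214)]
A=np.array([atz(p,*u,.072) for u in T]);B=np.array([atz(q,*u,.072) for u in S])
print(A.round(4),B.round(4),np.linalg.norm(np.diff(A,axis=0),axis=1),np.linalg.norm(np.diff(B,axis=0),axis=1))
d=A[-1]-A[0]; print(np.degrees(np.arctan2(d[1],d[0])))
print(Ro.from_quat(telemetry.sense()["ee_rot"]).as_matrix().round(3))
w=camera_params("wrist");print(w["vertical_fov"],w["k1"]);print(ray(w,320,240))
```

```text
[[0.4484 0.0205 0.072 ]
 [0.4902 0.0462 0.072 ]
 [0.5302 0.0698 0.072 ]
 [0.5707 0.0961 0.072 ]
 [0.6093 0.1202 0.072 ]] [[0.4488 0.0107 0.072 ]
 [0.4889 0.0356 0.072 ]
 [0.53   0.0631 0.072 ]
 [0.5692 0.0873 0.072 ]
 [0.6108 0.113  0.072 ]] [0.04906098 0.046446   0.04824377 0.0455124 ] [0.047235   0.0494164  0.0460671  0.04888828]
31.78726419311612
[[ 0.324  0.946 -0.   ]
 [ 0.946 -0.324 -0.001]
 [-0.001  0.    -1.   ]]
64.92028193282033 0.017817111273853117
(array([0.13386151, 0.61455417, 0.37298048]), array([ 0.29560158, -0.10019127, -0.95037502]))
```

Call:
{"op": "send_rows", "data": {
  "plan": [
    [0, -0.16, 0.2, -0.2, 0, 0, 0],
    [0, -0.32, 0.4, -0.2, 0, 0, 0],
    [0, -0.48, 0.6, -0.2, 0, 0, 0],
    [0, -0.65, 0.8, -0.2, 0, 0, 0],
    [0, -0.65, 0.8, -0.2, 0, 0, 0]
  ],
  "squeeze": 20
}}

```text
clock: 0.72
ee_pos: [0.3127, 0.4137, 0.2438]
ee_rot: [0.815, 0.58, -0.001, 0.0]
ft_force: [-0.7, -0.0, 0.1]
finger_gap: 0.0002
```

Call:
{"op": "send_rows", "data": {
  "plan": [
    [0, -0.16, 0.2, 0, 0, 0, 0],
    [0, -0.32, 0.4, 0, 0, 0, 0],
    [0, -0.48, 0.6, 0, 0, 0, 0],
    [0, -0.65, 0.8, 0, 0, 0, 0],
    [0, -0.65, 0.8, 0, 0, 0, 0]
  ]
}}

```text
clock: 1.35
ee_pos: [0.4222, 0.2401, 0.2439]
ee_rot: [0.815, 0.58, -0.0, 0.0]
ft_force: [0.1, -0.5, -0.4]
finger_gap: 0.0001
```

Call:
{"op": "send_rows", "data": {
  "plan": [
    [0, -0.16, 0.2, 0, 0, 0, 0.12],
    [0, -0.32, 0.4, 0, 0, 0, 0.24],
    [0, -0.48, 0.6, 0, 0, 0, 0.36],
    [0, -0.65, 0.8, 0, 0, 0, 0.48],
    [0, -0.65, 0.8, 0, 0, 0, 0.6],
    [0, -0.65, 0.8, 0, 0, 0, 0.72],
    [0, -0.65, 0.8, 0, 0, 0, 0.75],
    [0, -0.65, 0.8, 0, 0, 0, 0.75]
  ]
}}

```text
clock: 2.35
ee_pos: [0.5302, 0.0683, 0.2438]
ee_rot: [0.998, 0.059, -0.0, -0.0]
ft_force: [-0.6, -0.4, -0.1]
finger_gap: -0.0
```

Call:
{"op": "send_rows", "data": {
  "plan": [
    [0, 0, 0, 0, 0, 0, 0.12],
    [0, 0, 0, 0, 0, 0, 0.24],
    [0, 0, 0, 0, 0, 0, 0.36],
    [0, 0, 0, 0, 0, 0, 0.48],
    [0, 0, 0, 0, 0, 0, 0.6],
    [0, 0, 0, 0, 0, 0, 0.72],
    [0, 0, 0, 0, 0, 0, 0.75],
    [0, 0, 0, 0, 0, 0, 0.75],
    [0, 0, 0, 0, 0, 0, 0.75]
  ]
}}

```text
clock: 3.48
ee_pos: [0.5302, 0.0674, 0.244]
ee_rot: [0.876, -0.482, -0.0, -0.0]
ft_force: [-0.1, -0.3, -1.0]
finger_gap: 0.0004
```

Run:
```python
from h import *
from scipy.spatial.transform import Rotation as Ro
s=telemetry.sense();print(s["clock"],s["ee_pos"],s["finger_gap"],s["ft_force"],s["qpos"]);print(Ro.from_quat(s["ee_rot"]).as_matrix().round(4))
snap("wrist","w1")
```

```text
3.475 [0.53017222 0.06741035 0.24395624] 0.0003974387546980517 [-0.12507568 -0.29836237 -0.95119824] [1.04134776e-01 2.43283133e-01 1.79238877e+00 1.21093988e-04
 1.10602754e+00 1.11102909e+00]
[[ 5.344e-01 -8.452e-01 -1.000e-04]
 [-8.452e-01 -5.344e-01  1.000e-04]
 [-1.000e-04  0.000e+00 -1.000e+00]]
```

View pics/w1.png

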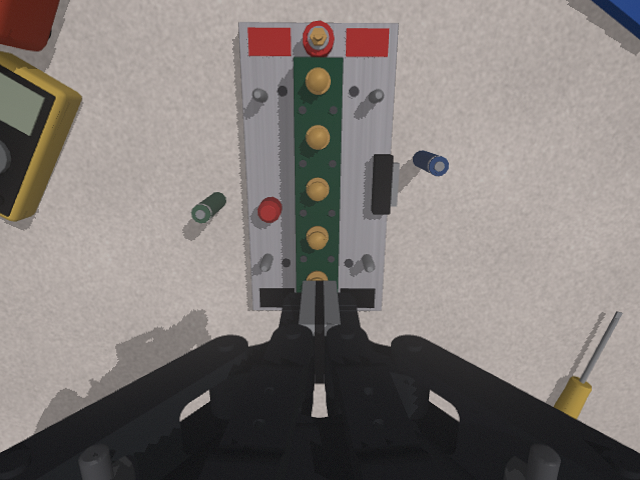

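The wrist view shows probes 5 to 2 at about (318,82), (318,138), (317,190) and (317,238). Probe 1 is half hidden behind the fingers at (317,280), and the red terminal is at (318,38). I'll enlarge this to get more precise positions.

Run:
```python
from h import *
im=cv2.imread("pics/w1.png")[55:295,270:370]
cv2.imwrite("pics/w1c.png",cv2.resize(im,None,fx=2.5*1,fy=2.5,interpolation=cv2.INTER_CUBIC))
p=load("w1")
for u in[(318,82),(318,138),(317,190),(317,238)]: print(atz(p,*u,.070).round(4))
# gold segmentation
I=cv2.imread("pics/w1.png");H=cv2.cvtColor(I,cv2.COLOR_BGR2HSV);m=cv2.inRange(H,(10,100,90),(28,255,255));m[:,:290]=0;m[:,345:]=0
n,_,st,c=cv2.connectedComponentsWithStats(m)
for s,k in zip(st[1:],c[1:]):
    if s[4]>80: print(s,k)
```

```text
[0.6166 0.1222 0.07  ]
[0.5776 0.0976 0.07  ]
[0.5378 0.0736 0.07  ]
[0.4985 0.0488 0.07  ]
[310  28  17  17 208] [317.875       35.98557692]
[306  68  25  27 533] [317.79924953  80.69606004]
[306 125  24  25 462] [317.43722944 136.87662338]
[306 178  23  23 416] [317.16346154 188.69471154]
[306 226  23  24 410] [316.92195122 237.08536585]
[306 271  22  10 158] [316.82911392 275.89873418]
```

View pics/w1c.png

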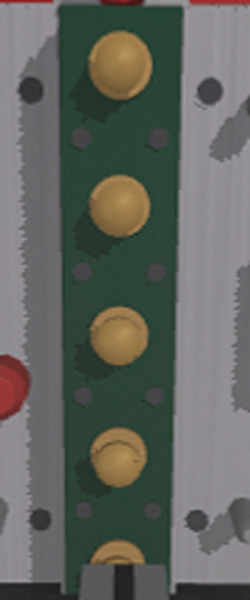

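Lateral offset from the row is about 1 mm and yaw is off by about 0.4°. Next I'll move past the black end and come down.

Call:
{"op": "send_rows", "data": {
  "plan": [
    [0, -0.005, 0.25, 0.2, 0, 0, 0],
    [0, -0.005, 0.5, 0.4, 0, 0, 0],
    [0, -0.005, 0.65, 0.6, 0, 0, 0],
    [0, -0.005, 0.65, 0.75, 0, 0, 0],
    [0, -0.005, 0.65, 0.82, 0, 0, 0],
    [0, -0.005, 0.65, 0.82, 0, 0, 0],
    [0, -0.005, 0.65, 0.82, 0, 0, 0]
  ]
}}

```text
clock: 4.4
ee_pos: [0.4209, -0.0013, 0.0808]
ee_rot: [0.876, -0.483, 0.001, -0.0]
ft_force: [0.4, -0.7, 0.0]
finger_gap: 0.0002
```

Run:
```python
from h import *
s=telemetry.sense();print(s["clock"],s["ee_pos"],s["finger_gap"],s["ft_force"])
snap("wrist","w2")
p=snap("side","side1"); print(proj(p,s["ee_pos"]))
im=cv2.imread("pics/side1.png")[190:330,190:370]; b=cv2.resize(im,None,fx=3,fy=3,interpolation=cv2.INTER_CUBIC)
a=cv2.resize(cv2.imread("pics/w2.png")[0:330,200:440],None,fx=1.27,fy=1.27)[:420]
a=cv2.copyMakeBorder(a,0,420-len(a),0,0,0) if len(a)<420 else a
o=np.hstack([b,a])[:, :800]; print(o.shape); cv2.imwrite("pics/c2.png",o)
```

```text
4.4 [ 0.42085121 -0.00134924  0.08083747] 0.00015432540810962015 [ 0.40831216 -0.68436691  0.04509958]
[248.44695245 270.62790214]
(420, 800, 3)
```

View pics/c2.png

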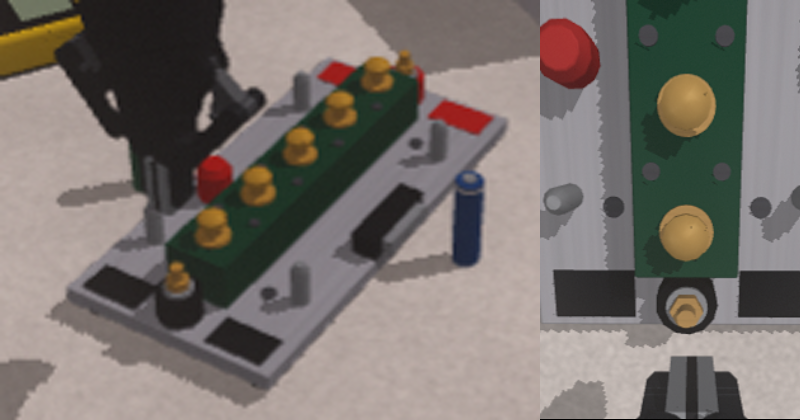

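Run:
```python
from h import *
p=load("w2");q=load("side1")
tcp=np.array([.4209,-.0013,.0808])
print("tcp in wrist",proj(p,tcp),"edge",proj(p,tcp+.011*np.array([.845,.534,0])))
for n,u,z in[("P1",(315,182.7),.07),("P2",(315,82.7),.07),("black",(315.5,240),.058)]:
    print(n,atz(p,*u,z).round(4))
C=lambda x,y:(190+x/3,190+y/3)
for n,u,z in[("P1",C(212,218),.073),("P2",C(256,176),.073),("P3",C(300,138),.073),("P5",C(377,64),.073),("black",C(177,265),.058)]: print(n,u,atz(q,*u,z).round(4))
a=cv2.resize(cv2.imread("pics/side1.png")[215:305,200:300],None,fx=5,fy=5,interpolation=cv2.INTER_CUBIC)
a=cv2.convertScaleAbs(a,alpha=2,beta=20)
cv2.imwrite("pics/c3.png",a)
```

```text
tcp in wrist [317.5148628  275.62675307] edge [317.46095855 254.39641452]
P1 [0.4572 0.023  0.07  ]
P2 [0.4952 0.0468 0.07  ]
black [0.4294 0.0054 0.058 ]
P1 (260.6666666666667, 262.6666666666667) [0.4515 0.0184 0.073 ]
P2 (275.3333333333333, 248.66666666666666) [0.4914 0.0441 0.073 ]
P3 (290.0, 236.0) [0.5321 0.0677 0.073 ]
P5 (315.6666666666667, 211.33333333333334) [0.6138 0.1206 0.073 ]
black (249.0, 278.3333333333333) [0.4225 0.0045 0.058 ]
```

View pics/c3.png

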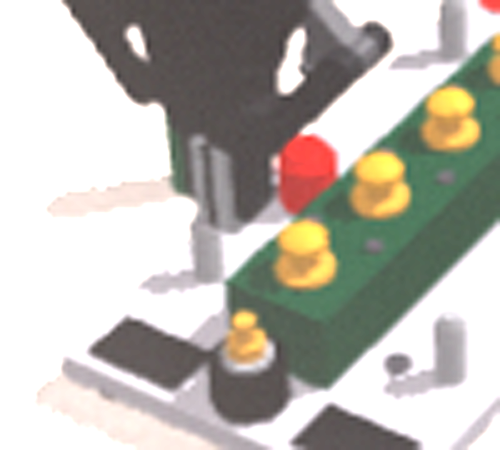

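Run:
```python
from h import *
p=load("w2");q=load("side1")
tcp=np.array([.4209,-.0013,.0808]);y=np.array([-.845,-.534,0]);x=np.array([.534,-.845,0])
for dz in(0,.005,.01,.015,.02):
  t=tcp+[0,0,dz]
  print(dz,"side corner x=.0145/.008",proj(q,t+.011*y+.0145*x).round(1),proj(q,t+.011*y+.008*x).round(1),"mid",proj(q,t+.011*y).round(1),"wrist edge",proj(p,t-.011*y).round(1), proj(p,t-.011*y+.008*x).round(1))
W=cv2.imread("pics/w2.png")[230:330,270:370]; W=cv2.convertScaleAbs(cv2.resize(W,None,fx=5,fy=5,interpolation=cv2.INTER_CUBIC),alpha=2,beta=20); cv2.imwrite("pics/c4.png",W)
```

```text
0 side corner x=.0145/.008 [251.5 277. ] [248.4 275.7] mid [244.7 274.1] wrist edge [317.5 254.4] [334.2 254.4]
0.005 side corner x=.0145/.008 [251.3 274.8] [248.2 273.5] mid [244.5 271.9] wrist edge [317.4 258.1] [334.6 258.1]
0.01 side corner x=.0145/.008 [251.1 272.5] [248.1 271.3] mid [244.3 269.7] wrist edge [317.4 262.1] [335. 262.]
0.015 side corner x=.0145/.008 [251.  270.3] [247.9 269. ] mid [244.1 267.4] wrist edge [317.4 266.2] [335.5 266.2]
0.02 side corner x=.0145/.008 [250.8 268. ] [247.7 266.7] mid [243.8 265.2] wrist edge [317.3 270.6] [336.  270.6]
```

View pics/c4.png

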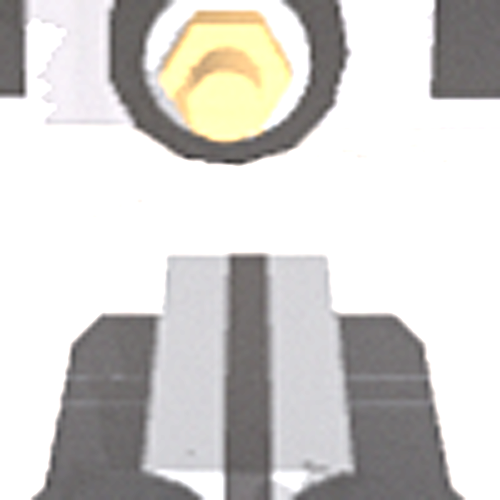

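The side view puts the fingertips about 30 mm higher than the reported TCP, and the wrist view agrees. I'll lower 16 mm here, which clears the terminal either way, and look again.

Call:
{"op": "send_rows", "data": {
  "plan": [
    [0, 0, 0, 0.04, 0, 0, 0],
    [0, 0, 0, 0.08, 0, 0, 0],
    [0, 0, 0, 0.08, 0, 0, 0],
    [0, 0, 0, 0.08, 0, 0, 0],
    [0, 0, 0, 0.08, 0, 0, 0]
  ]
}}

```text
clock: 5.12
ee_pos: [0.4198, -0.0015, 0.0641]
ee_rot: [0.875, -0.483, 0.0, -0.0]
ft_force: [0.4, 0.7, 0.2]
finger_gap: -0.0002
```

Run:
```python
from h import *
s=telemetry.sense();print(s["clock"],s["ee_pos"],s["finger_gap"],s["ft_force"],s["qpos"])
p=snap("side","side2"); w=snap("wrist","w3"); print(proj(p,s["ee_pos"]),proj(w,s["ee_pos"]))
a=cv2.resize(cv2.imread("pics/side2.png")[215:305,200:300],None,fx=5,fy=5,interpolation=cv2.INTER_CUBIC)
b=cv2.imread("pics/w3.png")[0:300,220:420]; b=cv2.resize(b,None,fx=1.5,fy=1.5)
a=cv2.convertScaleAbs(a,alpha=2,beta=20)
cv2.imwrite("pics/c5.png",np.hstack([a,b]))
```

```text
5.125 [ 0.41976169 -0.00154632  0.06408621] -0.00016449277683120092 [0.41212572 0.70032832 0.17552695] [-3.20356261e-02  3.78650468e-01  2.15943436e+00 -2.65657972e-06
  6.03359349e-01  9.77046286e-01]
[248.55389131 278.18448218] [317.51317454 275.81376874]
```

View pics/c5.png

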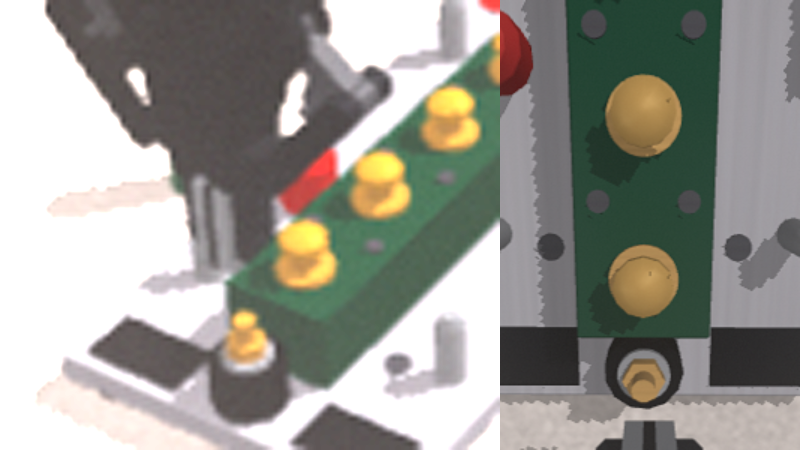

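Call:
{"op": "send_rows", "data": {
  "plan": [
    [0, 0, 0, -0.085, 0, 0, 0],
    [0, 0, 0, -0.085, 0, 0, 0],
    [0, 0, -0.1, -0.085, 0, 0, 0],
    [0, 0, -0.195, -0.085, 0, 0, 0],
    [0, 0, -0.195, -0.06, 0, 0, 0],
    [0, 0, -0.195, -0.06, 0, 0, 0],
    [0, 0, -0.195, -0.06, 0, 0, 0]
  ]
}}

```text
clock: 6.1
ee_pos: [0.4519, 0.0192, 0.0756]
ee_rot: [0.875, -0.483, -0.001, 0.0]
ft_force: [-0.3, 0.5, 0.5]
finger_gap: -0.0001
```

Call:
{"op": "send_rows", "data": {
  "plan": [
    [0, 0, 0, 0.005, 0, 0, 0],
    [0, 0, 0, 0.01, 0, 0, 0],
    [0, 0, 0, 0.015, 0, 0, 0],
    [0, 0, 0, 0.015, 0, 0, 0]
  ]
}}

```text
clock: 6.6
ee_pos: [0.4526, 0.0192, 0.073]
ee_rot: [0.875, -0.483, -0.0, 0.0]
ft_force: [0.4, -0.5, -0.5]
finger_gap: 0.0
```

Run:
```python
from h import *
s=telemetry.sense();print(s["clock"],s["ee_pos"],s["finger_gap"],s["ft_force"])
p=snap("side","side3"); print(proj(p,s["ee_pos"]))
a=cv2.resize(cv2.imread("pics/side3.png")[200:300,200:310],None,fx=5.5,fy=5.5,interpolation=cv2.INTER_CUBIC)
a=cv2.convertScaleAbs(a,alpha=2,beta=30)
cv2.imwrite("pics/c6.png",a)
```

```text
6.6 [0.45261366 0.01919858 0.07299226] 3.9503346515701825e-05 [ 0.35388905 -0.50516388 -0.45621033]
[261.08526639 262.24902743]
```

View pics/c6.png

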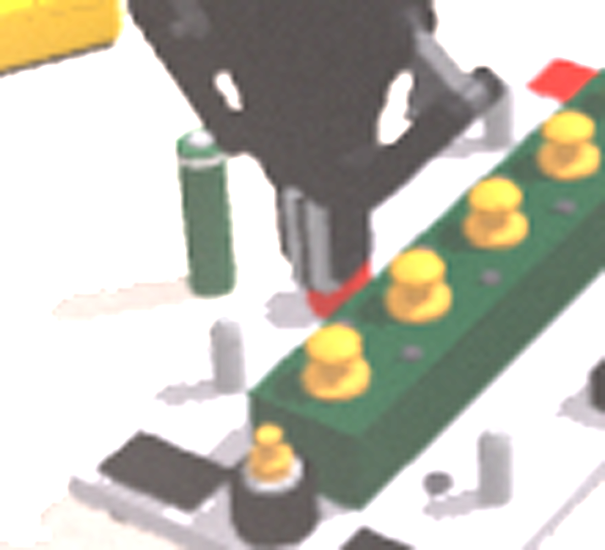

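Reported z is 0.073 with no contact, and the fingertips are still visibly about 30 mm above probe 1. So the real fingertips do sit higher than the reported TCP, and I'll find contact by force in small steps.

Call:
{"op": "send_rows", "data": {
  "plan": [
    [0, 0, 0, 0.015, 0, 0, 0],
    [0, 0, 0, 0.03, 0, 0, 0],
    [0, 0, 0, 0.045, 0, 0, 0],
    [0, 0, 0, 0.045, 0, 0, 0]
  ]
}}

```text
clock: 7.15
ee_pos: [0.4524, 0.0192, 0.0637]
ee_rot: [0.875, -0.483, -0.0, 0.0]
ft_force: [-0.3, 0.0, -0.1]
finger_gap: -0.0
```

Call:
{"op": "send_rows", "data": {
  "plan": [
    [0, 0, 0, 0.01, 0, 0, 0],
    [0, 0, 0, 0.02, 0, 0, 0],
    [0, 0, 0, 0.02, 0, 0, 0]
  ]
}}

```text
clock: 7.52
ee_pos: [0.4525, 0.0192, 0.0599]
ee_rot: [0.875, -0.483, -0.0, 0.0]
ft_force: [-0.4, 0.2, 0.8]
finger_gap: 0.0002
```

Call:
{"op": "send_rows", "data": {
  "plan": [
    [0, 0, 0, 0.01, 0, 0, 0],
    [0, 0, 0, 0.02, 0, 0, 0],
    [0, 0, 0, 0.02, 0, 0, 0]
  ]
}}

```text
clock: 7.9
ee_pos: [0.4525, 0.0193, 0.0558]
ee_rot: [0.875, -0.483, -0.0, 0.0]
ft_force: [0.4, 0.4, 0.7]
finger_gap: 0.0004
```

Run:
```python
from h import *
s=telemetry.sense();print(s["clock"],s["ee_pos"],s["ft_force"])
p=snap("side","side4");w=snap("wrist","w4"); print(proj(p,s["ee_pos"]))
F=[]
for i in range(6): read_camera("side"); F.append(telemetry.sense()["ft_force"])
print(np.round(F,2))
a=cv2.resize(cv2.imread("pics/side4.png")[200:300,210:310],None,fx=5,fy=5,interpolation=cv2.INTER_CUBIC)
b=cv2.resize(cv2.imread("pics/w4.png")[180:330,260:350],None,fx=3.33,fy=3.3334,interpolation=cv2.INTER_CUBIC)[:500]
a=cv2.convertScaleAbs(a,alpha=2,beta=30)
cv2.imwrite("pics/c7.png",np.hstack([a,b]))
```

```text
7.9 [0.45252434 0.0192506  0.05584615] [0.44571536 0.38916526 0.68391969]
[261.53713857 269.58640008]
[[ 0.74 -0.81  0.92]
 [ 0.57 -0.41  0.22]
 [ 0.46 -0.02 -0.24]
 [-0.4  -0.12  0.01]
 [ 0.03  1.06  0.05]
 [ 0.13  0.27 -0.84]]
```

View pics/c7.png

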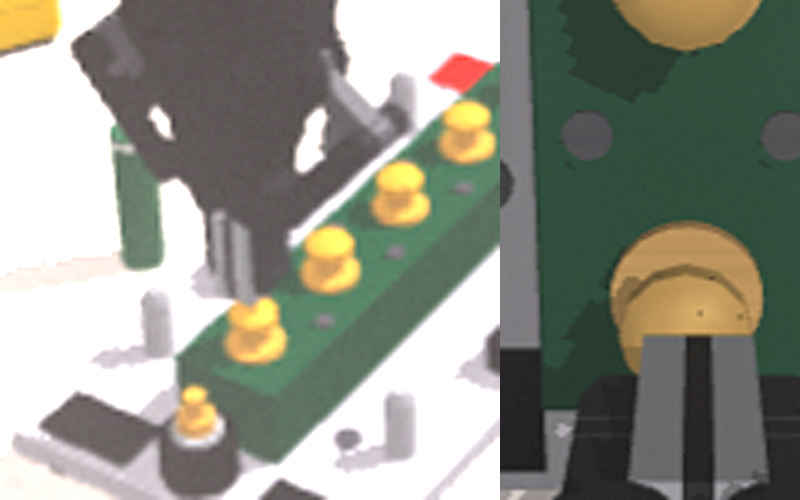

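Call:
{"op": "send_rows", "data": {
  "plan": [
    [0, -0.007, 0, 0.01, 0, 0, 0],
    [0, -0.007, 0, 0.02, 0, 0, 0],
    [0, -0.007, 0, 0.02, 0, 0, 0]
  ]
}}

```text
clock: 8.68
ee_pos: [0.4517, 0.0205, 0.0518]
ee_rot: [0.875, -0.483, -0.0, 0.0]
ft_force: [-0.6, -1.0, -0.3]
finger_gap: -0.0
```

Call:
{"op": "send_rows", "data": {
  "plan": [
    [0, 0, 0, 0.005, 0, 0, 0],
    [0, 0, 0, 0.01, 0, 0, 0],
    [0, 0, 0, 0.01, 0, 0, 0]
  ]
}}

```text
clock: 9.05
ee_pos: [0.4519, 0.0204, 0.0499]
ee_rot: [0.875, -0.483, -0.0, 0.0]
ft_force: [-0.4, -1.1, -0.0]
finger_gap: 0.0
```

Call:
{"op": "send_rows", "data": {
  "plan": [
    [0, 0, 0, 0.005, 0, 0, 0],
    [0, 0, 0, 0.01, 0, 0, 0],
    [0, 0, 0, 0.01, 0, 0, 0]
  ]
}}

```text
clock: 9.43
ee_pos: [0.4518, 0.0204, 0.048]
ee_rot: [0.875, -0.483, -0.0, 0.0]
ft_force: [-0.1, 0.7, -0.2]
finger_gap: 0.0
```

```bash
cat > f.py <<'E'
from h import *
F=[]
for i in range(6): read_camera("side"); F.append(telemetry.sense()["ft_force"])
s=telemetry.sense();print(s["clock"],s["ee_pos"],np.mean(F,axis=0).round(2),np.round(F,1)[:,2])
E
python3 f.py
```

```text
9.725 [0.45195827 0.0204145  0.04805734] [ 0.16 -0.22 -0.15] [-0.3 -0.3 -0.5 -0.3  0.4  0.2]
```

Call:
{"op": "send_rows", "data": {
  "plan": [
    [0, 0, 0, 0.005, 0, 0, 0],
    [0, 0, 0, 0.01, 0, 0, 0],
    [0, 0, 0, 0.01, 0, 0, 0]
  ]
}}

```text
clock: 10.1
ee_pos: [0.452, 0.0204, 0.046]
ee_rot: [0.875, -0.483, 0.0, -0.0]
ft_force: [0.7, 0.5, 1.6]
finger_gap: -0.0
```

```bash
python3 f.py
python3 - <<'E'
from h import *
b=snap("side","side5");a=cv2.imread("pics/side5.png")[200:300,210:310]
a=cv2.resize(a,None,fx=5,fy=5,interpolation=cv2.INTER_CUBIC);cv2.imwrite("pics/c8.png",cv2.convertScaleAbs(a,alpha=2,beta=30))
E
```

```text
10.4 [0.45194973 0.02041725 0.04606295] [-0.03  0.31  1.77] [1.8 2.  2.6 1.5 1.2 1.5]
```

View pics/c8.png

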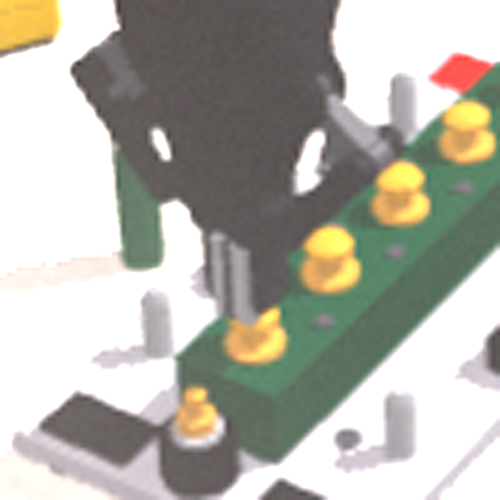

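Contact with probe 1 at reported z 0.046: about 1.8 N, so a dip of roughly 0.5 mm. Going 2 mm deeper.

Call:
{"op": "send_rows", "data": {
  "plan": [
    [0, 0, 0, 0.005, 0, 0, 0],
    [0, 0, 0, 0.01, 0, 0, 0],
    [0, 0, 0, 0.01, 0, 0, 0]
  ]
}}

```text
clock: 10.82
ee_pos: [0.452, 0.0204, 0.044]
ee_rot: [0.875, -0.483, 0.0, -0.0]
ft_force: [-0.2, 0.2, 2.5]
finger_gap: -0.0001
```

```bash
python3 f.py;python3 f.py
```

```text
11.125 [0.45195328 0.0204373  0.04404794] [0.13 0.29 2.73] [3.  2.2 3.  2.9 2.6 2.8]
11.425 [0.45196224 0.02044401 0.0440358 ] [0.19 0.06 2.67] [2.4 3.1 2.2 2.6 3.  2.7]
```

Dip is about 2.4 mm (2.7 N). Sliding along the row now, stopping on probe 3 to check depth.

Call:
{"op": "send_rows", "data": {
  "plan": [
    [0, 0, -0.03, 0, 0, 0, 0],
    [0, 0, -0.06, 0, 0, 0, 0],
    [0, 0, -0.09, 0, 0, 0, 0],
    [0, 0, -0.12, 0, 0, 0, 0],
    [0, 0, -0.15, 0, 0, 0, 0],
    [0, 0, -0.18, 0, 0, 0, 0],
    [0, 0, -0.21, 0, 0, 0, 0],
    [0, 0, -0.24, 0, 0, 0, 0],
    [0, 0.001, -0.27, 0, 0, 0, 0],
    [0, 0.001, -0.3, 0, 0, 0, 0],
    [0, 0.001, -0.33, 0, 0, 0, 0],
    [0, 0.001, -0.36, 0, 0, 0, 0],
    [0, 0.002, -0.39, 0, 0, 0, 0],
    [0, 0.002, -0.42, 0, 0, 0, 0],
    [0, 0.002, -0.45, 0, 0, 0, 0],
    [0, 0.002, -0.48, 0, 0, 0, 0],
    [0, 0.002, -0.48, 0, 0, 0, 0]
  ]
}}

```text
clock: 13.55
ee_pos: [0.5345, 0.0717, 0.0443]
ee_rot: [0.875, -0.483, 0.001, -0.001]
ft_force: [0.4, 0.3, 2.9]
finger_gap: -0.0001
```

```bash
python3 f.py
python3 - <<'E'
from h import *
snap("wrist","w6"); b=cv2.imread("pics/w6.png")[0:330,200:440]; b=cv2.resize(b,None,fx=1.6,fy=1.6); cv2.imwrite("pics/c9.png",b)
E
```

```text
13.85 [0.53389425 0.07127814 0.0442665 ] [1.18 1.12 2.21] [2.9 2.6 2.  1.9 1.8 2.1]
```

View pics/c9.png

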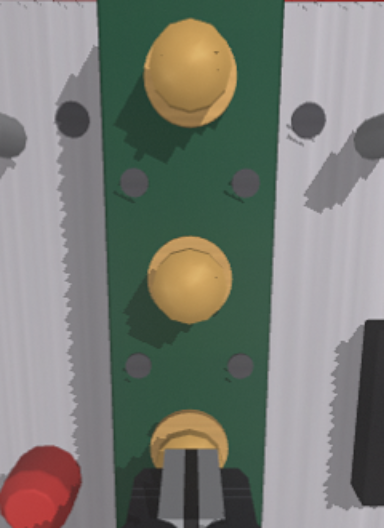

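```bash
python3 f.py; python3 f.py
```

```text
14.2 [0.53353163 0.07118584 0.04407716] [1.74 0.57 2.12] [1.5 2.1 1.6 3.  1.6 2.9]
14.5 [0.53343634 0.0712083  0.0440477 ] [ 1.95 -0.14  2.68] [2.  2.4 3.5 3.2 2.8 2.2]
```

Dip at probe 3 is about 2 mm (mean 2.3 N), and z rode about 0.3 mm high while moving. I'll go 0.4 mm deeper and sweep past probe 5.

Call:
{"op": "send_rows", "data": {
  "plan": [
    [0, 0, -0.03, 0.002, 0, 0, 0],
    [0, 0, -0.06, 0.002, 0, 0, 0],
    [0, 0, -0.09, 0.002, 0, 0, 0],
    [0, 0, -0.12, 0.002, 0, 0, 0],
    [0, 0, -0.15, 0.002, 0, 0, 0],
    [0, 0, -0.18, 0.002, 0, 0, 0],
    [0, 0, -0.21, 0.002, 0, 0, 0],
    [0, 0, -0.24, 0.002, 0, 0, 0],
    [0, 0.001, -0.27, 0.002, 0, 0, 0],
    [0, 0.001, -0.3, 0.002, 0, 0, 0],
    [0, 0.001, -0.33, 0.002, 0, 0, 0],
    [0, 0.001, -0.36, 0.002, 0, 0, 0],
    [0, 0.002, -0.39, 0.002, 0, 0, 0],
    [0, 0.002, -0.42, 0.002, 0, 0, 0],
    [0, 0.002, -0.45, 0.002, 0, 0, 0],
    [0, 0.002, -0.48, 0.002, 0, 0, 0]
  ]
}}

```text
clock: 16.5
ee_pos: [0.6153, 0.1222, 0.0438]
ee_rot: [0.875, -0.483, 0.0, -0.0]
ft_force: [-0.7, -0.7, 2.1]
finger_gap: -0.0003
```

Call:
{"op": "send_rows", "data": {
  "plan": [
    [0, 0, -0.03, 0, 0, 0, 0],
    [0, 0, -0.06, 0, 0, 0, 0],
    [0, 0, -0.09, 0, 0, 0, 0],
    [0, 0, -0.12, 0, 0, 0, 0],
    [0, 0, -0.15, 0, 0, 0, 0],
    [0, 0, -0.15, 0, 0, 0, 0]
  ]
}}

```text
clock: 17.25
ee_pos: [0.6406, 0.1383, 0.0435]
ee_rot: [0.875, -0.483, 0.0, -0.0]
ft_force: [-0.5, 0.2, 0.1]
finger_gap: -0.0003
```

```bash
python3 f.py
python3 - <<'E'
from h import *
snap("side","side7")
a=cv2.imread("pics/side0.png").astype(int);b=cv2.imread("pics/side7.png").astype(int)
d=(np.abs(a-b).max(2)>40).astype(np.uint8)
n,_,st,_=cv2.connectedComponentsWithStats(d); print([s for s in st[1:] if s[4]>15])
E
```

```text
17.55 [0.64002504 0.1378977  0.04360651] [-0.21 -0.32 -0.1 ] [-0.8 -0.2 -0.5 -0.2  0.8  0.3]
[array([ 0,  0, 15,  8, 94], dtype=int32), array([ 14,   0,  35,   8, 198], dtype=int32), array([  219,     0,   148,   207, 10660], dtype=int32), array([   0,    6,   56,  105, 2695], dtype=int32), array([314, 113,  11,  10,  58], dtype=int32), array([  0, 180,  14,  84, 856], dtype=int32), array([  12,  231,  261,   94, 7653], dtype=int32)]
```

Clear of probe 5 and the force is back to zero. Now raising and retreating to the start side.

Call:
{"op": "send_rows", "data": {
  "plan": [
    [0, 0, 0, -0.15, 0, 0, 0],
    [0, 0, 0, -0.4, 0, 0, 0],
    [0, 0, 0, -0.7, 0, 0, 0],
    [0, 0, 0, -0.95, 0, 0, 0],
    [0, 0, 0, -1, 0, 0, 0],
    [0, 0, 0, -1, 0, 0, 0]
  ]
}}

```text
clock: 18.35
ee_pos: [0.6402, 0.138, 0.244]
ee_rot: [0.875, -0.483, 0.0, -0.0]
ft_force: [0.3, 0.0, -0.3]
finger_gap: -0.0002
```

Call:
{"op": "send_rows", "data": {
  "plan": [
    [0, -0.2, 0.15, 0, 0, 0, 0],
    [0, -0.4, 0.3, 0, 0, 0, 0],
    [0, -0.6, 0.45, 0, 0, 0, 0],
    [0, -0.8, 0.6, 0, 0, 0, 0],
    [0, -1, 0.75, 0, 0, 0, 0],
    [0, -1, 0.75, 0, 0, 0, 0],
    [0, -1, 0.75, 0, 0, 0, 0]
  ]
}}

```text
clock: 19.23
ee_pos: [0.4066, 0.2272, 0.2426]
ee_rot: [0.876, -0.483, -0.0, 0.001]
ft_force: [0.5, 0.4, 0.6]
finger_gap: 0.0002
```

Call:
{"op": "send_rows", "data": {
  "plan": [
    [0, -0.2, 0.15, 0, 0, 0, 0],
    [0, -0.4, 0.2, 0, 0, 0, 0],
    [0, -0.6, 0.2, 0, 0, 0, 0],
    [0, -0.8, 0.2, 0, 0, 0, 0],
    [0, -1, 0.2, 0, 0, 0, 0],
    [0, -1, 0.2, 0, 0, 0, 0],
    [0, -1, 0.2, 0, 0, 0, 0]
  ]
}}

```text
clock: 20.1
ee_pos: [0.267, 0.3749, 0.2429]
ee_rot: [0.875, -0.484, 0.0, 0.001]
ft_force: [-1.2, -0.3, 0.0]
finger_gap: 0.0004
```

```bash
python3 f.py
python3 - <<'E'
from h import *
for n in("side","top"):
    snap(n,n+"9")
    a=cv2.imread(f"pics/{n}0.png").astype(int);b=cv2.imread(f"pics/{n}9.png").astype(int)
    d=(np.abs(a-b).max(2)>35).astype(np.uint8)
    k,_,st,_=cv2.connectedComponentsWithStats(d); print(n,[s.tolist() for s in st[1:] if s[4]>5])
a=cv2.imread("pics/side9.png")[150:330,190:430];b=cv2.imread("pics/top9.png")[150:330,140:380]
cv2.imwrite("pics/c10.png",cv2.resize(np.hstack([a,b]),None,fx=1.66,fy=1.66,interpolation=cv2.INTER_CUBIC))
E
```

```text
20.4 [0.26684329 0.3747995  0.24364192] [0.03 0.11 0.18] [-0.2  0.  -0.2  0.2  0.2  1.1]
side [[8, 0, 92, 105, 3702], [81, 0, 11, 6, 45], [80, 6, 29, 77, 674], [109, 59, 3, 7, 11], [0, 180, 11, 30, 113], [13, 214, 2, 19, 23], [13, 233, 8, 8, 44]]
top [[23, 313, 140, 167, 7447], [12, 331, 8, 8, 9], [0, 351, 64, 109, 2454], [0, 446, 28, 34, 467], [292, 464, 29, 16, 237], [282, 475, 12, 5, 25], [333, 477, 6, 3, 13]]
```

```bash
python3 -c "
from cell import hand_in; print(hand_in())"
```

```text
the job is handed in; nothing more can be done
None
```

I pressed probe 1 with the shut fingertips and slid them along the row past probe 5, black end to red. I then lifted off, retreated and handed the job in at about 20.5 s.

**Dip depth:**

| Probe | Measured force | Estimated dip |
|---|---|---|
| 1 | about 2.7 N | about 2.4 mm |
| 3 | 2.1 to 2.7 N | about 2 mm (estimates ranged 1.2 to 2.4 mm) |
| 5 | 2.1 N, one noisy reading | about 1.2 mm by that reading; about 2.5 mm by commanded height |

I took no readings on probes 2 and 4. I lowered the tool by 0.4 mm after probe 3 because it rode about 0.3 mm high while moving, so probe 2 may have dipped slightly less than the rest.

**Checks that disagreed:** The reported TCP height did not match the real fingertips. They sat about 28 mm higher by contact and about 30 mm higher in the side and wrist pictures. I set the working height by feeling for contact on probe 1, so that probe was pressed lightly in small steps before the sweep began. The wrist camera also gave the probe spacing a few percent small, so I used it mainly for sideways alignment.

**Final checks:** The force returned to zero after probe 5. Comparing start and end pictures from the side and top cameras showed changes only where the arm itself is, so the nest, probes and loose items look unmoved. I had used all 12 picture views by then, so this last check was numerical only.

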